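# Lid on and hold it down for screwing

## Task

Put the loose oblong lid on the open enclosure in the hold-down fixture so that it sits fully home, and let go of it. Then push the fixture's spring-loaded hold-down arm forward and down by its crossbar until the arm is level, its sprung foot pressing on the lid, and finish while still holding it level there: do not let go. Leave the other things on the bench where they are.

Things in the scene. Friction and masses are not known exactly. Their poses are not given: they have to be found in the camera images.
- fixture: Hold-down fixture bolted to the bench: aluminium plate 280 x 130 x 12 mm, from 120 mm in front of the origin to 160 mm behind it, with an open-topped grey enclosure shell on it. Origin on the bench under the shell's centre, z up; its -x side is the front (towards the robot).
- mouth (a point): Centre of the open mouth of the grey enclosure shell, level with its rim, 54 mm above the bench; axes as the fixture's. The shell is 106 (along x) x 56 mm outside, walls 3, cavity 100 x 50 mm, with a green circuit board well below the rim.
- pivot (a point): Pivot of the hold-down arm, in a dark steel fork (54 mm wide, 100 high) at the back of the fixture: 125 mm behind the mouth (+x of the fixture), 88 mm above the bench. The axis runs along the fixture's y.
- lid: Loose oblong grey lid, 112 (its x) x 62 (its y) x 10 mm, on a centred lip 95 x 45 mm, 6 deep (lowest 2 mm: 91 x 41). 0.1 to 0.2 kg. Lies lip down, 16 mm high in all. Origin at the centre of the lip's underside, z up. The lip drops into the cavity with 2.5 mm play each side; seated, the plate rests on the rim, the origin 6 mm below the mouth, the top 64 mm above the bench. Either way round fits.
- hold_arm (a joint): Angle of the hold-down arm, rad: 0 = up at rest, 85 degrees above level; grows as it swings forward (-x of the fixture) and down over the shell; 1.4835 = level; stop at 1.60. A spring lifts it back to 0 whenever it is let go. The arm is a straight steel bar, 16 wide, 14 thick, reaching 205 mm from the pivot to the crossbar.
- handle: Grey round crossbar (turning sleeve) at the arm's end, 18 mm diameter, 110 long, parallel to the fixture's y. Origin at its centre, 205 mm from the pivot: arm up, 292 mm above the bench and 107 mm behind the mouth; arm level, 88 mm above the bench and 80 mm in front of the mouth. Push it from behind, then from above. Swinging it takes 1 to 3 N; holding it level on the lid, about 8 N.
- foot: Sprung rubber foot under the arm, 22 mm diameter, 125 mm from the pivot, on a rod through the arm. Origin on the arm's centre line; the foot ends 34 mm below that (with the arm up it sticks out forward, 80 mm behind the mouth) and yields up to 18 mm (800 N/m). It meets the seated lid about 5 degrees before the arm is level; at level it is pushed in 10 mm, pressing with about 8 N.
- square_lid: Square grey lid of another enclosure, 95 x 95 x 12 mm; bystander. Origin under its centre
- big_shell: Open grey enclosure shell, 170 x 120 x 60 mm high, standing loose; bystander. Origin under its centre
- connector: Grey connector housing with a steel end, about 84 x 30 x 34 mm high; bystander. Origin under its centre
- screwdriver: Screwdriver lying on the bench, 200 mm long; bystander. Origin at its middle
- screw_tray: Shallow grey tray with two compartments, 100 x 80 x 25 mm high; bystander. Origin under its centre
- jar: Closed jar, 56 mm diameter, 75 high; bystander. Origin under its centre
- spool: Empty white plastic spool standing on end, 70 mm diameter, 50 high; bystander. Origin under its centre
Things that resemble listed ones, but are neither listed nor needed, are in the scene too. What is shaped like the lid but pink or yellow is not meant.

How it is judged:
By the outcome, as a careful person would: the job done as asked, in the order asked, and still so for the second after the job is handed in, while the arm keeps its last pose, push and grip.
It also fails if it takes over 64 s, if anything falls off the work surface, if the arm or the gripper's body presses on something with over 40 N, if the wrist force passes 120 N, or if a joint passes its speed limit or range.

## Robot

A 6-joint arm with a two-finger parallel gripper is mounted at the origin on the work surface. World frame = base frame: x ahead of the robot, y to its left, z up, the work surface at z = 0. Lengths are in m, angles in rad, forces in N, time in s.
With the tool pointing down it reaches from about 0.425 to 0.95 m from the base axis. Payload 3.5 kg.
Tool frame: the origin (TCP) lies at the very end of the fingers, on their centre line; the grasp point (between the pads) lies 19 mm behind it; z points along the fingers, y is the direction in which the jaws open and shut (so a half turn about z gives the same grasp; the last joint's range is limited). The gripper opens to 85 mm and grips with 20 to 120 N. Pads are 22 mm wide; open, the fingers measure 114 mm over their backs; the gripper's body (76 mm by 85 mm) begins 54 mm behind the grasp point. The pads swing forward as they close: fully open they stand 13 mm farther back than shut.
Start: joints at [-0.15, 0.286, 1.577, -0, 1.279, -0.15], TCP at [0.675, 0, 0.231] pointing down, gripper open.
Joint ranges: [-2.77, 2.77], [-0.9, 2.22], [0.21, 2.48], [-1.53, 4.67], [0.24, 2.81], [-2.84, 2.84]. Speed limits (rad/s): [2.79, 2.79, 3.14, 3.14, 3.14, 3.14].

## Interface

Orientations are given as a unit quaternion [x, y, z, w].
In Python, from plant import ctrl, eyes, ticket gives the robot as it stands.
- The arm moves only by the tool send_rows, never from a script. Its arguments are lists of equal length, an entry for each row: "translation": the shift along the tool's x, y, z in units of 30 mm (1.0 is 30 mm), a list of three; "rotation": the turn, a rotation vector about the tool's x, y, z in units of 5 degrees (1.0 is 5 degrees), a list of three; "grip": the finger opening in mm, from 0 to 85.4. A call has 1 to 5 rows; each row shifts and turns the commanded pose from where the row before left it, along the tool's axes as they then stand; what a row does not reach is not made up. A row lasts 1/8 s, in which the tool goes at most 62.5 mm and 10.7 degrees, less where a joint would pass 70% of its speed; a pose out of reach is approached as far as the arm can. A call is refused whole if a number of a shift passes 1 or a number of a turn 1, either way. A call with a gripper value outside its range is refused whole. The fingers move at their own pace and stop on an object; "squeeze" is the grip in N (left out, the last holds). Time passes only in rows, so rows that do not move let the fingers close. It gives the time, the measured TCP pose, the force and the opening at its end, in the units of the state.
- ctrl.get_state(): the state, without advancing time (a new reading comes with each control period).
- eyes.read_camera(name): name is "scene" or "side" or "wrist"; returns a dict with "image" (480x640x3 uint8, blue, green, red), "mtx" (3x3 intrinsics, pixels), "dist_coeffs" ([k1, k2, p1, p2, k3] as OpenCV has them; the pictures are not rectified), "xyz" and "orientation" of the camera in the world; the wrist camera has in their place "hand_eye" (4x4, takes a point from camera to tool coordinates, whose origin is the TCP and whose axes are the flange's). Camera axes: x right, y down, z forward; pixel columns grow to the right and rows downward; lengths in m; the calibration is good to about 2 mm. A picture is of the moment at which its call begins: read the wrist's pose just before it. There is no depth.
- ticket.sign_off(): hands the job in, once; it reports no verdict.
The state is a dict: "time": time; "qpos": joint angles; "dq": joint speeds; "joint_efforts": joint torques, N m; "eef_pos": TCP position; "tcp_rot": TCP orientation; "contact_force": force on the tool from outside, world axes, zero at the start; "wrist_torque": the same for the moment, N m; "opening": opening from 0.0 (shut) to 1.0 (fully open).
Only numpy, scipy, OpenCV 4.12 (cv2) and the standard library are available. Lean on these libraries where they do the work, as an engineer would, in place of code of your own. Each camera call takes 0.05 s, during which the arm holds its last target. There are 200 camera calls.

## Working session

There is one attempt and no reset: what is moved stays moved. The work goes in short steps, Python scripts to look and compute and a tool call to move; the robot and the scene stay as the last step left them, time stands still between calls to the robot, and variables do not carry over. Pictures are saved under pics/ and viewed, about 8 in all and at most 12, crops included, and the job is handed in when it is done.

Besides the shell and the picture viewer there is one more tool, called after "Request:" in YAML: its name, and indented under it one key for each argument. send_rows: Moves the arm, as the interface text tells. Its arguments: {"type":"object","properties":{"translation":{"type":"array"},"rotation":{"type":"array"},"grip":{"type":"array"},"squeeze":{"type":"number"}},"required":["translation","rotation","grip"]}

```bash
ls; mkdir -p pics
cat > h.py <<'E'
import numpy as np, cv2
from scipy.spatial.transform import Rotation as R
from plant import ctrl, eyes, ticket
def shot(name, fn=None):
    s=ctrl.get_state(); c=eyes.read_camera(name)
    if name=='wrist':
        T=np.eye(4); T[:3,:3]=R.from_quat(s['tcp_rot']).as_matrix(); T[:3,3]=s['eef_pos']
        M=T@np.array(c['hand_eye'])
    else:
        M=np.eye(4); M[:3,:3]=R.from_quat(c['orientation']).as_matrix(); M[:3,3]=c['xyz']
    c['M']=M
    if fn: cv2.imwrite('pics/'+fn+'.png',c['image']); np.savez('pics/'+fn+'.npz',M=M,K=c['mtx'],D=c['dist_coeffs'])
    return c
def load(fn):
    z=np.load('pics/'+fn+'.npz'); return dict(M=z['M'],mtx=z['K'],dist_coeffs=z['D'],image=cv2.imread('pics/'+fn+'.png'))
def ray(c,uv):
    p=cv2.undistortPoints(np.array(uv,float).reshape(-1,1,2),np.array(c['mtx'],float),np.array(c['dist_coeffs'],float)).reshape(-1,2)
    d=np.c_[p,np.ones(len(p))]@c['M'][:3,:3].T
    return c['M'][:3,3],d
def onz(c,uv,z):
    o,d=ray(c,uv); return o+d*((z-o[2])/d[:,2])[:,None]
def proj(c,P):
    Mi=np.linalg.inv(c['M']); 
    return cv2.projectPoints(np.array(P,float).reshape(-1,1,3),cv2.Rodrigues(Mi[:3,:3])[0],Mi[:3,3],np.array(c['mtx'],float),np.array(c['dist_coeffs'],float))[0].reshape(-1,2)
E
python3 - <<'E'
from h import *
for n in('scene','side','wrist'):
    c=shot(n,n+'0'); print(n,c['M'].round(3).tolist(),np.array(c['mtx'])[0,0])
print(ctrl.get_state())
E
```

```text
pics
scene [[-0.144, 0.741, -0.655, 1.304], [0.989, 0.118, -0.085, 0.08], [0.014, -0.661, -0.751, 1.067], [0.0, 0.0, 0.0, 1.0]] 448.95347427555026
side [[-0.964, -0.103, 0.244, 0.196], [-0.264, 0.463, -0.846, 1.093], [-0.025, -0.881, -0.473, 0.837], [0.0, 0.0, 0.0, 1.0]] 539.1992397742347
wrist [[1.0, 0.0, -0.002, 0.675], [-0.0, -0.953, -0.304, 0.078], [-0.002, 0.304, -0.953, 0.373], [0.0, 0.0, 0.0, 1.0]] 338.94435730126395
{'time': 0.15, 'qpos': array([-1.49967360e-01,  2.87010979e-01,  1.57782355e+00, -4.18158618e-05,
        1.27858870e+00, -1.49988168e-01]), 'dq': array([ 0.00118624, -0.00395746, -0.00499568,  0.0010921 ,  0.00248356,
       -0.00169347]), 'joint_efforts': array([ 7.91554030e-04, -4.06602967e+01, -2.93140125e+01, -8.94972595e-05,
        3.96185191e-03, -2.97825103e-06]), 'eef_pos': array([6.74497978e-01, 1.17384705e-04, 2.30241677e-01]), 'tcp_rot': array([ 7.07094857e-01,  7.07118113e-01, -5.59348885e-04, -7.24766248e-04]), 'contact_force': array([ 0.26434612,  0.46893298, -0.12237904]), 'wrist_torque': array([ 0.07158037,  0.02823766, -0.02360113]), 'opening': 0.9960522380822927}
```

View images.

View pics/scene0.png

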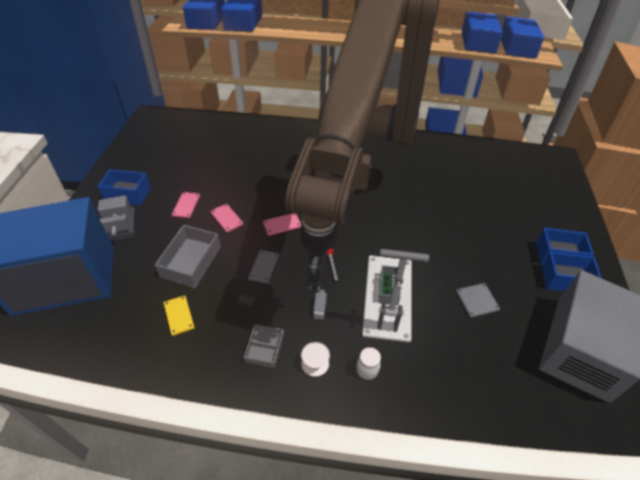

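View pics/side0.png

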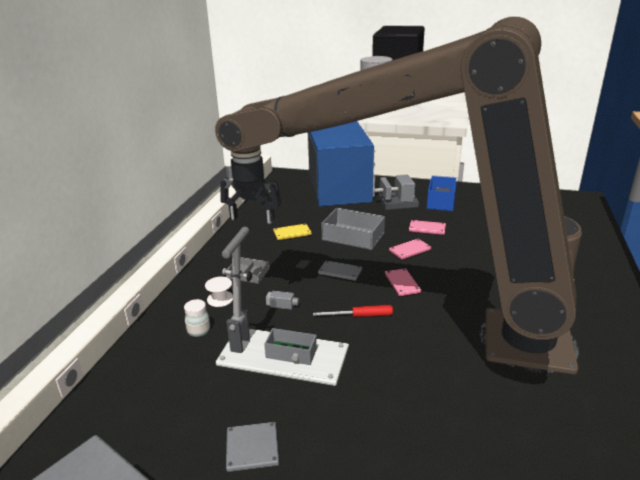

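The scene view shows the dark grey lid at about (264,266), the fixture plate at (388,297) with its crossbar at (404,255), and the square lid at (478,299). In the side view the lid is at (340,270), the fixture at (285,355) and the crossbar at (236,242).

Run:
```python
from h import *
def comp(c,mask,seed):
    n,l,st,ce=cv2.connectedComponentsWithStats(mask.astype(np.uint8)); 
    k=l[seed[1],seed[0]]; 
    if k==0: print('seed miss'); 
    return (l==k).astype(np.uint8),st[k]
def rect(c,m,z):
    k=max(cv2.findContours(m,0,cv2.CHAIN_APPROX_NONE)[0],key=len).reshape(-1,2)
    P=onz(c,k,z)[:,:2]; r=cv2.minAreaRect((P*1000).astype(np.float32)); return np.round(r[0],1),np.round(r[1],1),round(r[2],1)
for f,ls,ps in(('scene0',(264,266),(388,325)),('side0',(340,270),(240,366))):
    c=load(f); im=c['image'].astype(int); g=im.mean(2); 
    print(f,'lid px',im[ls[1],ls[0]],'bench',im[ls[1]+25,ls[0]-5],'plate',im[ps[1],ps[0]])
    for t in(35,45,55):
        m,st=comp(c,(g>t),ls); print('lid',t,st,rect(c,m,.016))
    for t in(150,):
        m,st=comp(c,(g>t),ps); print('plate',t,st,rect(c,m,.012))
c=load('scene0');print('bar',onz(c,[(383,253),(428,258)],.292))
c=load('side0');print('bar',onz(c,[(226,252),(246,232)],.292))
```

```text
scene0 lid px [71 69 72] bench [30 31 34] plate [124 126 127]
lid 35 [     0      0    640    480 296631] (array([-491.2,   21.7]), array([3213.9, 4859.9]), 11.1)
lid 45 [248 250  31  34 698] (array([ 498.9, -183.9]), array([ 67. , 120.3]), 85.5)
lid 55 [249 251  29  32 619] (array([ 499. , -184.2]), array([ 61.9, 115.3]), 84.7)
seed miss
plate 150 [     0      0    640    480 280248] (array([-523.8,   16.5]), array([3173.6, 4878.4]), 11.1)
side0 lid px [77 76 75] bench [40 42 42] plate [232 236 236]
lid 35 [     0      0    640    480 296124] (array([ 3681.5, -3797.6]), array([ 8746.9, 11181.4]), 88.8)
lid 45 [318 261  44  20 590] (array([ 495.5, -176.1]), array([ 78. , 116.3]), 85.0)
lid 55 [318 261  44  20 554] (array([ 495.6, -175.8]), array([ 75.3, 112.9]), 85.2)
plate 150 [ 216  330  132   55 3176] (array([543.5, 196.4]), array([279.5, 137.2]), 0.6)
bar [[0.63241811 0.14455133 0.292     ]
 [0.63135039 0.24672207 0.292     ]]
bar [[0.63382474 0.23637404 0.292     ]
 [0.62626602 0.14702537 0.292     ]]
```

Request:
send_rows:
  translation:
    - [-0.9,-0.85,0]
    - [-0.9,-0.85,0]
    - [-0.9,-0.85,0]
    - [-0.9,-0.85,0]
    - [-0.9,-0.85,0]
  rotation:
    - [0,0,0]
    - [0,0,0]
    - [0,0,0]
    - [0,0,0]
    - [0,0,0]
  grip: [85,85,85,85,85]

```text
time: 0.78
eef_pos: [0.5464, -0.1356, 0.231]
tcp_rot: [0.707, 0.707, -0.0, -0.0]
contact_force: [0.2, -0.6, -0.6]
opening: 0.994
```

Request:
send_rows:
  translation:
    - [-0.8,-0.8,0]
    - [-0.8,-0.8,0]
    - [0,0,0]
    - [0,0,0]
    - [0,0,0]
  rotation:
    - [0,0,0]
    - [0,0,0]
    - [0,0,-1]
    - [0,0,-1]
    - [0,0,-1]
  grip: [85,85,85,85,85]

```text
time: 1.4
eef_pos: [0.4991, -0.183, 0.231]
tcp_rot: [0.608, 0.794, -0.0, -0.0]
contact_force: [0.7, -0.1, -0.1]
opening: 1.001
```

Request:
send_rows:
  translation:
    - [0,0,0.3]
    - [0,0,0.3]
    - [0,0,0.3]
    - [0,0,0.3]
    - [0,0,0.3]
  rotation:
    - [0,0,-1]
    - [0,0,-1]
    - [0,0,-1]
    - [0,0,-1]
    - [0,0,-1]
  grip: [85,85,85,85,85]

```text
time: 2.02
eef_pos: [0.4992, -0.1828, 0.1857]
tcp_rot: [0.421, 0.907, 0.0, -0.0]
contact_force: [0.1, 0.5, -0.2]
opening: 0.994
```

Request:
send_rows:
  translation:
    - [0,0,0.3]
    - [0,0,0.3]
    - [0,0,0.3]
    - [0,0,0.3]
    - [0,0,0]
  rotation:
    - [0,0,-1]
    - [0,0,-1]
    - [0,0,-1]
    - [0,0,-1]
    - [0,0,-1]
  grip: [85,85,85,85,85]

```text
time: 2.65
eef_pos: [0.4986, -0.1825, 0.1489]
tcp_rot: [0.215, 0.977, 0.0, -0.001]
contact_force: [-0.5, 0.9, -0.8]
opening: 0.995
```

Request:
send_rows:
  translation:
    - [0,0,0]
    - [0,0,0]
    - [0,0,0]
    - [0,0,0]
    - [0,0,0]
  rotation:
    - [0,0,-1]
    - [0,0,-1]
    - [0,0,-1]
    - [0,0,-1]
    - [0,0,0]
  grip: [85,85,85,85,85]

```text
time: 3.28
eef_pos: [0.4993, -0.1828, 0.15]
tcp_rot: [0.044, 0.999, 0.0, -0.0]
contact_force: [0.4, 0.8, 0.1]
opening: 0.998
```

```bash
cat > lid.py <<'E'
from h import *
import sys
c=shot('wrist',sys.argv[1]); z=float(sys.argv[2]); im=c['image']; g=im.astype(int).mean(2)
s=ctrl.get_state(); uv=proj(c,[[*s['eef_pos'][:2],z]])[0]; print('tcp uv',uv)
for t in (45,55,65):
    n,l,st,ce=cv2.connectedComponentsWithStats((g>t).astype(np.uint8))
    k=l[int(uv[1]),int(uv[0])]
    if k==0: continue
    q=max(cv2.findContours((l==k).astype(np.uint8),0,cv2.CHAIN_APPROX_NONE)[0],key=len).reshape(-1,2)
    print(t,st[k],cv2.minAreaRect((onz(c,q,z)[:,:2]*1000).astype(np.float32)))
E
python3 lid.py w1 .016
```

```text
tcp uv [327.34223325 225.78625839]
45 [     0      0    640    480 300918] ((570.9891967773438, -200.71636962890625), (788.1143188476562, 499.4955139160156), 85.03856658935547)
55 [     0      0    640    480 245562] ((564.9074096679688, -203.64166259765625), (751.6754150390625, 488.1534729003906), 84.59454345703125)
65 [     0      0    640    460 211302] ((540.6539916992188, -211.79946899414062), (751.8592529296875, 457.8121337890625), 87.28063201904297)
```

View pics/w1.png

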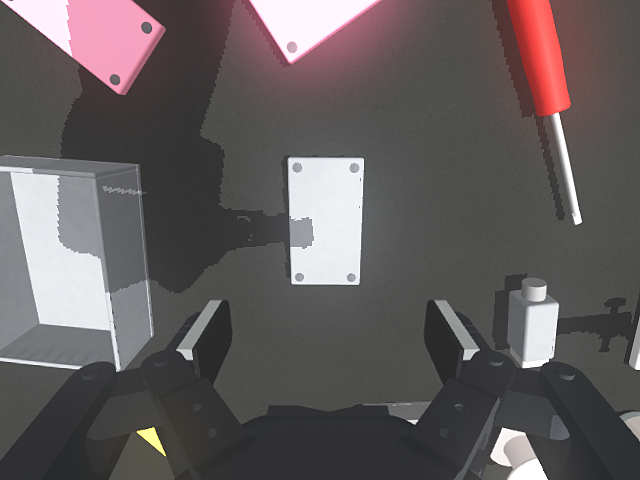

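The wrist picture shows the lid at columns 288–364 and rows 157–284, with the open fingers at about (205,325) and (452,325). The lid's surroundings are clear.

Run:
```python
from h import *
c=load('w1'); g=c['image'].astype(int).mean(2)
for t in(120,160):
    m=(g>t).astype(np.uint8); m[:140]=0;m[300:]=0;m[:,:270]=0;m[:,:]=m; m[:,380:]=0
    q=cv2.convexHull(np.argwhere(m)[:,::-1].astype(np.float32)) if 0 else max(cv2.findContours(m,0,cv2.CHAIN_APPROX_NONE)[0],key=len).reshape(-1,2)
    print(cv2.minAreaRect((onz(c,q,.016)[:,:2]*1000).astype(np.float32)))
```

```text
((497.7854309082031, -184.51065063476562), (61.54197692871094, 111.63819885253906), 84.53865051269531)
((498.0999450683594, -184.6097869873047), (61.266536712646484, 110.9107666015625), 84.55582427978516)
```

Request:
send_rows:
  translation:
    - [0.04,-0.06,0.9]
    - [0,0,0.9]
    - [0,0,0.9]
    - [0,0,0.9]
    - [0,0,0.7]
  rotation:
    - [0,0,0]
    - [0,0,0]
    - [0,0,0]
    - [0,0,0]
    - [0,0,0]
  grip: [80,80,80,80,80]

```text
time: 3.95
eef_pos: [0.4977, -0.1844, 0.02]
tcp_rot: [0.044, 0.999, 0.0, -0.001]
contact_force: [0.6, 0.6, 0.2]
opening: 0.94
```

Request:
send_rows:
  translation:
    - [0,0,0.3]
    - [0,0,0.2]
    - [0,0,0.1]
    - [0,0,0]
  rotation:
    - [0,0,0]
    - [0,0,0]
    - [0,0,0]
    - [0,0,0]
  grip: [80,80,75,72]

```text
time: 4.45
eef_pos: [0.4985, -0.1849, 0.0038]
tcp_rot: [0.044, 0.999, -0.0, 0.0]
contact_force: [0.2, 0.5, -0.5]
opening: 0.842
```

Request:
send_rows:
  translation:
    - [0,0,0.15]
    - [0,0,0]
    - [0,0,0]
    - [0,0,0]
    - [0,0,0]
  rotation:
    - [0,0,0]
    - [0,0,0]
    - [0,0,0]
    - [0,0,0]
    - [0,0,0]
  grip: [68,64,55,50,50]
  squeeze: 40

```text
time: 5.08
eef_pos: [0.4984, -0.1848, -0.0009]
tcp_rot: [0.044, 0.999, -0.0, 0.0]
contact_force: [-0.9, -0.6, 3.4]
opening: 0.715
```

Request:
send_rows:
  translation:
    - [0,0,0]
    - [0,0,0]
    - [0,0,-0.2]
    - [0,0,-0.5]
    - [0,0,-0.8]
  rotation:
    - [0,0,0]
    - [0,0,0]
    - [0,0,0]
    - [0,0,0]
    - [0,0,0]
  grip: [50,50,50,50,50]

```text
time: 5.7
eef_pos: [0.4972, -0.1841, 0.0438]
tcp_rot: [0.044, 0.999, 0.001, -0.001]
contact_force: [0.6, -0.8, -1.8]
opening: 0.712
```

Request:
send_rows:
  translation:
    - [0,0,-0.9]
    - [0,0,-0.9]
    - [0,0,-0.9]
    - [0,0.5,-0.6]
    - [0,0.9,-0.2]
  rotation:
    - [0,0,0]
    - [0,0,0]
    - [0,0,0]
    - [0,0,0]
    - [0,0,-1]
  grip: [50,50,50,50,50]

```text
time: 6.32
eef_pos: [0.5023, -0.1424, 0.1507]
tcp_rot: [-0.0, 1.0, -0.0, 0.001]
contact_force: [-0.6, -0.2, -2.2]
opening: 0.712
```

Request:
send_rows:
  translation:
    - [0,0.95,0]
    - [0,0.95,0]
    - [0,0.95,0]
    - [0,0.95,0]
    - [0,0.95,0]
  rotation:
    - [0,0,0]
    - [0,0,0]
    - [0,0,0]
    - [0,0,0]
    - [0,0,0]
  grip: [50,50,50,50,50]

```text
time: 6.95
eef_pos: [0.501, 0.0017, 0.1487]
tcp_rot: [-0.0, 1.0, 0.0, -0.0]
contact_force: [0.6, -0.8, -1.4]
opening: 0.71
```

Request:
send_rows:
  translation:
    - [0,0.9,0]
    - [0,0.8,0]
    - [0,0.4,0]
    - [0,0,0]
  rotation:
    - [0,0,0]
    - [0,0,0]
    - [0,0,0]
    - [0,0,0]
  grip: [50,50,50,50]

```text
time: 7.45
eef_pos: [0.5013, 0.0635, 0.1487]
tcp_rot: [-0.001, 1.0, -0.0, -0.0]
contact_force: [0.4, -0.3, -1.9]
opening: 0.71
```

Run:
```python
from h import *
c=shot('wrist','w2')
P=[[.5235+a*.05,.194+b*.025,.054] for a,b in((-1,-1),(1,-1),(1,1),(-1,1))]; print(proj(c,P))
```

```text
[[474.11882793 203.39157632]
 [457.47827292 324.71829249]
 [517.4627802  324.05288358]
 [541.21370268 203.8475806 ]]
```

View pics/w2.png

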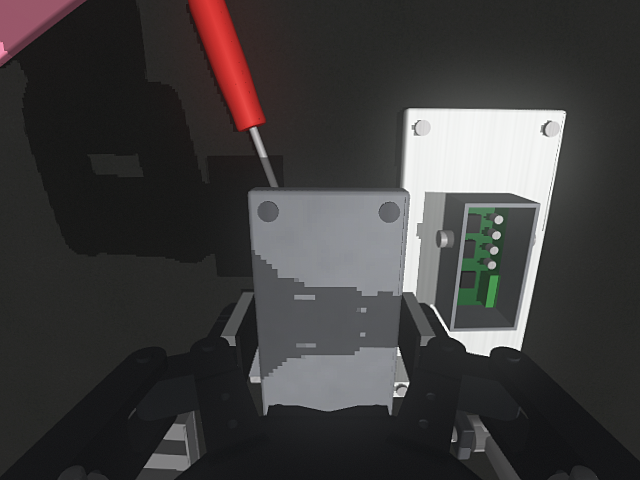

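The wrist picture shows the held lid with front corners at about (249,190) and (409,190). The shell mouth spans about (465,203) to (518,330).

Run:
```python
from h import *
c=load('w2'); im=c['image']
cr=im[190:345,430:560]; cv2.imwrite('pics/crop1.png',cv2.resize(cr,None,fx=3.8,fy=3.8,interpolation=cv2.INTER_CUBIC))
g=im.astype(int).mean(2)
print('lid row320? row240 edges',g[225,240:262].astype(int),g[225,398:420].astype(int),'top',g[180:200,330].astype(int))
print(onz(c,[(250,190),(408,190)],.1656))
q=[(422,127),(551,128)]; print('screws',onz(c,q,.014))
q=[(404,109),(565,111)]; print('plate front',onz(c,q,.012))
```

```text
lid row320? row240 edges [ 32  32  33  34  34  35  35  34  31  49  92 110 121 134 135 134 133 135
 135 135 135 135] [153 150 150 152 153 104 154 142 127 130 254 240 236 236 237 234 234 240
 240 131 144 147] top [ 49  50  49  50  50  50  50  55  65  66  76 103 121 122 126 135 143 140
 141 140]
[[0.44540909 0.03423691 0.1656    ]
 [0.44533026 0.09357823 0.1656    ]]
screws [[0.42092146 0.1375725  0.014     ]
 [0.42000549 0.24201501 0.014     ]]
plate front [[0.40755753 0.12295345 0.012     ]
 [0.4066991  0.25259621 0.012     ]]
```

View pics/crop1.png

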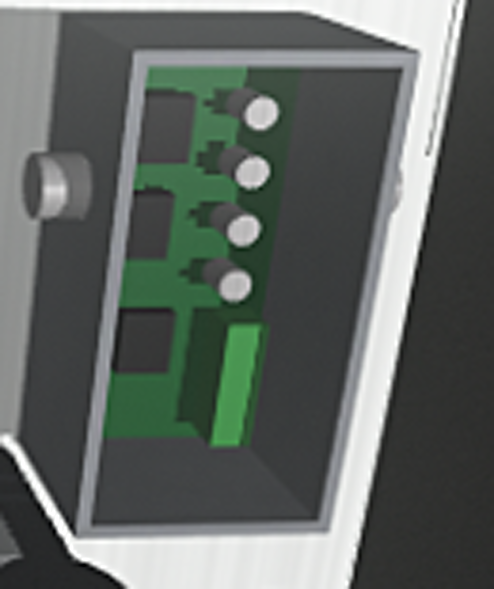

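The crop shows the shell rim clearly, with outer corners at crop pixels (135,50), (418,52), (328,530) and (77,535).

Run:
```python
from h import *
c=load('w2')
q=(np.array([(135,50),(418,52),(328,531),(77,536)])+.5)/3.8-.5+[430,190]
P=onz(c,q,.054); print(P,P.mean(0)); 
print([np.linalg.norm(P[i]-P[i-1]) for i in range(4)], np.degrees([np.arctan2(*(P[2]-P[1])[[1,0]]),np.arctan2(*(P[3]-P[0])[[1,0]])]))
print(ctrl.get_state()['eef_pos'],R.from_quat(ctrl.get_state()['tcp_rot']).as_matrix().round(4).tolist())
```

```text
[[0.47309591 0.16238649 0.054     ]
 [0.47311589 0.21772772 0.054     ]
 [0.57851873 0.21865674 0.054     ]
 [0.57904598 0.16343084 0.054     ]] [0.52594413 0.19055045 0.054     ]
[np.float64(0.10595521685267639), np.float64(0.05534122719609592), np.float64(0.10540693350692885), np.float64(0.055228412119449545)] [0.50499137 0.56474511]
[0.50154336 0.06284603 0.14879238] [[-1.0, -0.0009, -0.0003], [-0.0009, 1.0, -0.0003], [0.0003, -0.0003, -1.0]]
```

Request:
send_rows:
  translation:
    - [0,0.9,0]
    - [-0.2,0.9,0]
    - [-0.3,0.9,0]
    - [-0.32,0.9,0]
    - [0,0.63,0]
  rotation:
    - [0,0,-0.1]
    - [0,0,0]
    - [0,0,0]
    - [0,0,0]
    - [0,0,0]
  grip: [50,50,50,50,50]

```text
time: 8.12
eef_pos: [0.5261, 0.1899, 0.1488]
tcp_rot: [-0.004, 1.0, -0.0, 0.0]
contact_force: [0.1, -0.3, -1.7]
opening: 0.714
```

Request:
send_rows:
  translation:
    - [0,0,0.8]
    - [0,0,0.8]
    - [0,0,0.8]
    - [0,0,0.4]
    - [0,0,0]
  rotation:
    - [0,0,0]
    - [0,0,0]
    - [0,0,0]
    - [0,0,0]
    - [0,0,0]
  grip: [50,50,50,50,50]

```text
time: 8.75
eef_pos: [0.5248, 0.1894, 0.064]
tcp_rot: [-0.004, 1.0, -0.0, -0.001]
contact_force: [-0.6, -0.3, -1.6]
opening: 0.709
```

Run:
```python
from h import *
s=ctrl.get_state();print(s['eef_pos'],s['contact_force'])
c=shot('side','s2'); cr=c['image'][240:400,190:370]; cv2.imwrite('pics/s2c.png',cv2.resize(cr,None,fx=3.6,fy=3.6,interpolation=cv2.INTER_CUBIC))
```

```text
[0.5248011  0.18937703 0.06400621] [-0.61752101 -0.28466362 -1.61833095]
```

View pics/s2c.png

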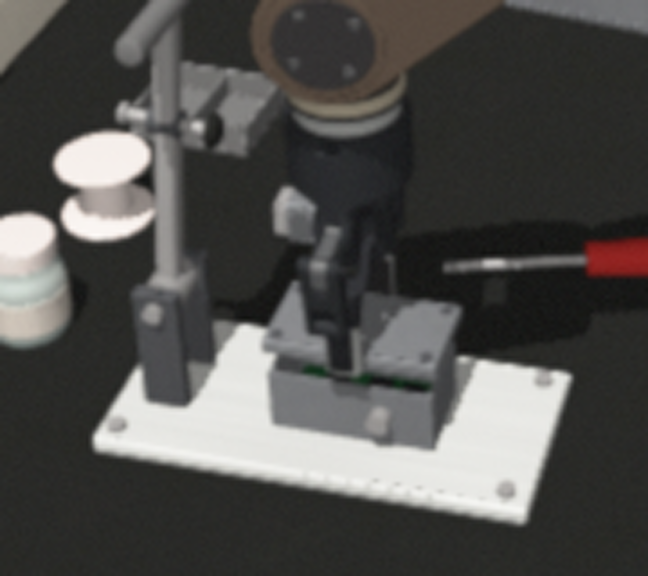

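The side crop shows the lid level and centred just above the shell, well clear of the upright arm. I'll lower it.

Request:
send_rows:
  translation:
    - [-0.03,0,0.15]
    - [0,0,0.1]
    - [0,0,0.1]
    - [0,0,0]
  rotation:
    - [0,0,0]
    - [0,0,0]
    - [0,0,0]
    - [0,0,0]
  grip: [50,50,50,50]

```text
time: 9.3
eef_pos: [0.5262, 0.1898, 0.0541]
tcp_rot: [-0.004, 1.0, -0.0, -0.0]
contact_force: [0.5, -0.7, -1.7]
opening: 0.706
```

Request:
send_rows:
  translation:
    - [0,0,0.08]
    - [0,0,0.08]
    - [0,0,0]
  rotation:
    - [0,0,0]
    - [0,0,0]
    - [0,0,0]
  grip: [50,50,50]

```text
time: 9.68
eef_pos: [0.5262, 0.1898, 0.0492]
tcp_rot: [-0.004, 1.0, -0.0, -0.0]
contact_force: [-0.2, -0.7, -2.4]
opening: 0.713
```

Request:
send_rows:
  translation:
    - [0,0,0.07]
    - [0,0,0.03]
    - [0,0,0]
  rotation:
    - [0,0,0]
    - [0,0,0]
    - [0,0,0]
  grip: [50,50,50]

```text
time: 10.05
eef_pos: [0.5265, 0.1898, 0.0471]
tcp_rot: [-0.004, 1.0, -0.0, -0.0]
contact_force: [-1.7, -0.0, 3.0]
opening: 0.713
```

Request:
send_rows:
  translation:
    - [0,0,0]
    - [0,0,0]
    - [0,0,0]
    - [0,0,-0.4]
    - [0,0,-0.8]
  rotation:
    - [0,0,0]
    - [0,0,0]
    - [0,0,0]
    - [0,0,0]
    - [0,0,0]
  grip: [66,72,78,82,82]

```text
time: 10.68
eef_pos: [0.5257, 0.1897, 0.0824]
tcp_rot: [-0.004, 1.0, -0.0, -0.001]
contact_force: [0.4, -0.6, -0.4]
opening: 0.96
```

Request:
send_rows:
  translation:
    - [0.3,0,-0.9]
    - [0.5,0,-0.9]
    - [0.6,0,-0.9]
    - [0.6,0,-0.9]
    - [0,0,0]
  rotation:
    - [0,0,0]
    - [0,0,0]
    - [0,0,0]
    - [0,0,0]
    - [0,0,0]
  grip: [60,50,40,40,40]

```text
time: 11.3
eef_pos: [0.4675, 0.1897, 0.1939]
tcp_rot: [-0.005, 1.0, 0.001, 0.003]
contact_force: [0.6, 0.0, -0.6]
opening: 0.467
```

Run:
```python
from h import *
s=ctrl.get_state();print(s['eef_pos'],s['contact_force'],s['opening'])
c=shot('wrist','w3'); c=shot('side','s3'); cr=c['image'][220:400,190:370]; a=cv2.resize(cr,(400,400),interpolation=cv2.INTER_CUBIC)
w=cv2.resize(load('w3')['image'],(400,300)); cv2.imwrite('pics/m3.png',np.hstack([a,np.vstack([w,np.zeros((100,400,3),np.uint8)])]))
```

```text
[0.46750345 0.18973576 0.19386098] [ 0.61966179  0.02631905 -0.59133924] 0.4666423512228286
```

View pics/m3.png

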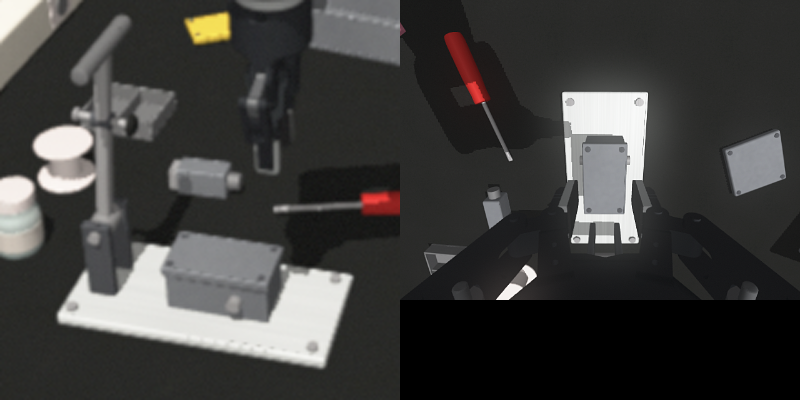

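The side crop shows the lid seated flush on the shell and released, with the arm still up. The wrist view agrees. Next I move over to behind the crossbar.

Request:
send_rows:
  translation:
    - [0,0,-1]
    - [0,0,-1]
    - [0,0,-1]
    - [0,0.03,-1]
    - [-0.5,0.03,-1]
  rotation:
    - [0,0,0]
    - [0,0,0]
    - [0,0,0]
    - [0,0,0]
    - [0,0,0]
  grip: [40,40,40,40,40]

```text
time: 12.02
eef_pos: [0.4814, 0.1911, 0.3398]
tcp_rot: [-0.004, 1.0, -0.0, -0.001]
contact_force: [1.1, -0.5, 0.5]
opening: 0.471
```

Request:
send_rows:
  translation:
    - [-1,0,0]
    - [-1,0,0]
    - [-1,0,0]
    - [-1,0,0]
    - [-1,0,0]
  rotation:
    - [0,0,0]
    - [0,0,0]
    - [0,0,0]
    - [0,0,0]
    - [0,0,0]
  grip: [40,40,40,40,40]

```text
time: 12.65
eef_pos: [0.6327, 0.1922, 0.3378]
tcp_rot: [-0.004, 1.0, -0.0, -0.002]
contact_force: [-0.4, 0.6, -0.3]
opening: 0.47
```

Request:
send_rows:
  translation:
    - [-1,0,0]
    - [-1,0,0]
    - [-0.2,0,0.3]
    - [0,0,0]
  rotation:
    - [0,0,0]
    - [0,0,0]
    - [0,0,0]
    - [0,0,0]
  grip: [40,40,40,40]

```text
time: 13.15
eef_pos: [0.6968, 0.1928, 0.3278]
tcp_rot: [-0.004, 1.0, -0.0, -0.003]
contact_force: [-1.1, 1.2, -0.3]
opening: 0.47
```

Run:
```python
from h import *
s=ctrl.get_state();print(s['eef_pos'],s['qpos'].round(3))
c=shot('side','s4'); cr=c['image'][150:390,150:390]; cv2.imwrite('pics/s4c.png',cv2.resize(cr,(600,600),interpolation=cv2.INTER_CUBIC))
# corner path -> TCP
px,pz=.651,.088
for e in (85,75,65,55,48,41,34,27,20,14,9,5,2,0):
    r=np.radians(e); B=np.array([px-.205*np.cos(r),pz+.205*np.sin(r)])
    f=np.clip((55-e)/20,0,1)   # face -> corner
    face=B+[.009,-.015]; cor=B+.009*np.array([np.sin(r),np.cos(r)])
    C=(1-f)*face+f*cor; C[0]-=.008*np.clip((30-e)/25,0,1)
    T=C+[.011,-.003]; print(e,B.round(4),T.round(4))
```

```text
[0.69676336 0.19284001 0.32778728] [ 0.13   0.346  1.329  0.     1.472 -1.449]
85 [0.6331 0.2922] [0.6531 0.2742]
75 [0.5979 0.286 ] [0.6179 0.268 ]
65 [0.5644 0.2738] [0.5844 0.2558]
55 [0.5334 0.2559] [0.5534 0.2379]
48 [0.5138 0.2403] [0.533  0.2297]
41 [0.4963 0.2225] [0.5141 0.2197]
34 [0.481  0.2026] [0.4971 0.2071]
27 [0.4683 0.1811] [0.4825 0.1861]
20 [0.4584 0.1581] [0.4692 0.1636]
14 [0.4521 0.1376] [0.4601 0.1433]
9 [0.4485 0.1201] [0.4542 0.126 ]
5 [0.4468 0.1059] [0.4506 0.1118]
2 [0.4461 0.0952] [0.4494 0.1011]
0 [0.446 0.088] [0.449 0.094]
```

View pics/s4c.png

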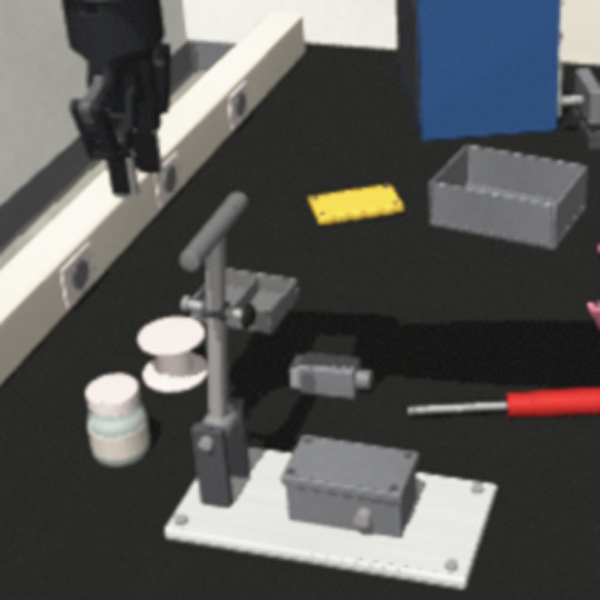

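The side crop shows the fingers behind and above the crossbar, ready to straddle the arm, with the lid still seated.

Request:
send_rows:
  translation:
    - [0,-0.04,0.9]
    - [0,-0.03,0.9]
    - [0.6,0,0]
    - [0.5,0,0]
    - [0.3,0,0]
  rotation:
    - [0,0,0]
    - [0,0,0]
    - [0,0,0]
    - [0,0,0]
    - [0,0,0]
  grip: [40,40,40,40,40]

```text
time: 13.82
eef_pos: [0.6542, 0.1909, 0.2782]
tcp_rot: [-0.005, 1.0, 0.0, 0.0]
contact_force: [0.6, 0.2, 0.0]
opening: 0.467
```

Request:
send_rows:
  translation:
    - [0.3,0,0]
    - [0.3,0,0.05]
    - [0,0,0]
  rotation:
    - [0,0,0]
    - [0,0,0]
    - [0,0,0]
  grip: [40,40,40]

```text
time: 14.2
eef_pos: [0.637, 0.1906, 0.2762]
tcp_rot: [-0.004, 1.0, 0.0, 0.0]
contact_force: [0.3, 0.5, 0.4]
opening: 0.468
```

Request:
send_rows:
  translation:
    - [0.5,0,0.1]
    - [0.5,0,0.15]
    - [0,0,0]
  rotation:
    - [0,0,0]
    - [0,0,0]
    - [0,0,0]
  grip: [40,40,40]

```text
time: 14.58
eef_pos: [0.6071, 0.1903, 0.2683]
tcp_rot: [-0.004, 1.0, 0.0, -0.0]
contact_force: [1.3, 0.9, -0.5]
opening: 0.468
```

Run:
```python
from h import *
s=ctrl.get_state();print(s['eef_pos'],s['contact_force'])
c=shot('side','s5'); cr=c['image'][150:390,150:390]; cv2.imwrite('pics/s5c.png',cv2.resize(cr,(600,600),interpolation=cv2.INTER_CUBIC))
```

```text
[0.60710153 0.19028932 0.26827906] [ 1.28270699  0.9244669  -0.47848548]
```

View pics/s5c.png

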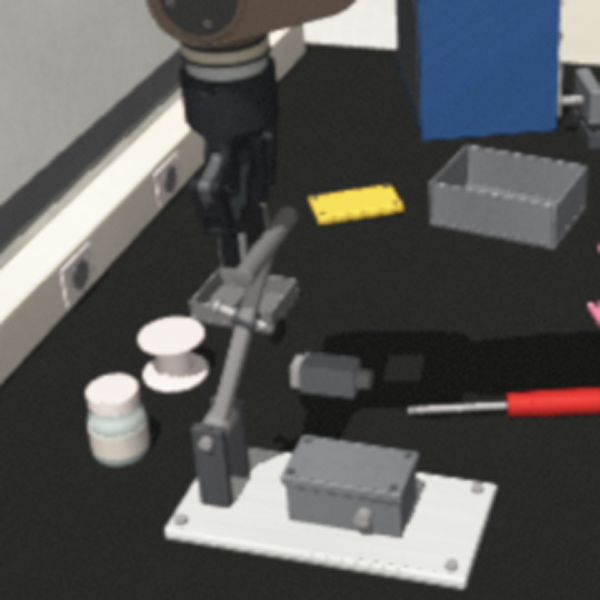

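The side crop shows the fingers behind the crossbar with the arm already swung forward about 15°. I'll keep following the arc.

Request:
send_rows:
  translation:
    - [0.38,0,0.21]
    - [0.38,0,0.21]
    - [0.52,0,0.3]
    - [0.52,0,0.3]
    - [0,0,0]
  rotation:
    - [0,0,0]
    - [0,0,0]
    - [0,0,0]
    - [0,0,0]
    - [0,0,0]
  grip: [40,40,40,40,40]

```text
time: 15.25
eef_pos: [0.5518, 0.1898, 0.2366]
tcp_rot: [-0.005, 1.0, -0.0, -0.001]
contact_force: [2.0, 0.5, -0.6]
opening: 0.466
```

Request:
send_rows:
  translation:
    - [0.34,0,0.13]
    - [0.34,0,0.14]
    - [0.32,0,0.17]
    - [0.32,0,0.16]
    - [0,0,0]
  rotation:
    - [0,0,0]
    - [0,0,0]
    - [0,0,0]
    - [0,0,0]
    - [0,0,0]
  grip: [40,40,40,40,40]

```text
time: 15.88
eef_pos: [0.5126, 0.1894, 0.2196]
tcp_rot: [-0.005, 1.0, -0.0, -0.001]
contact_force: [1.3, 0.3, 0.3]
opening: 0.465
```

Request:
send_rows:
  translation:
    - [0.26,0,0.21]
    - [0.26,0,0.21]
    - [0,0,0]
  rotation:
    - [0,0,0]
    - [0,0,0]
    - [0,0,0]
  grip: [40,40,40]

```text
time: 16.25
eef_pos: [0.4969, 0.1892, 0.2064]
tcp_rot: [-0.004, 1.0, -0.0, -0.001]
contact_force: [0.9, 0.4, 1.6]
opening: 0.471
```

Request:
send_rows:
  translation:
    - [0.25,0,0.35]
    - [0.25,0,0.35]
    - [0,0,0]
  rotation:
    - [0,0,0]
    - [0,0,0]
    - [0,0,0]
  grip: [40,40,40]

```text
time: 16.62
eef_pos: [0.4818, 0.1891, 0.1847]
tcp_rot: [-0.004, 1.0, -0.0, -0.002]
contact_force: [1.0, -0.1, 0.8]
opening: 0.469
```

Run:
```python
from h import *
s=ctrl.get_state();print(s['eef_pos'],s['contact_force'])
c=shot('side','s6'); cr=c['image'][190:390,190:390]; cv2.imwrite('pics/s6c.png',cv2.resize(cr,(600,600),interpolation=cv2.INTER_CUBIC))
```

```text
[0.4817636  0.18908715 0.18468418] [ 0.95694485 -0.07022518  0.77848261]
```

View pics/s6c.png

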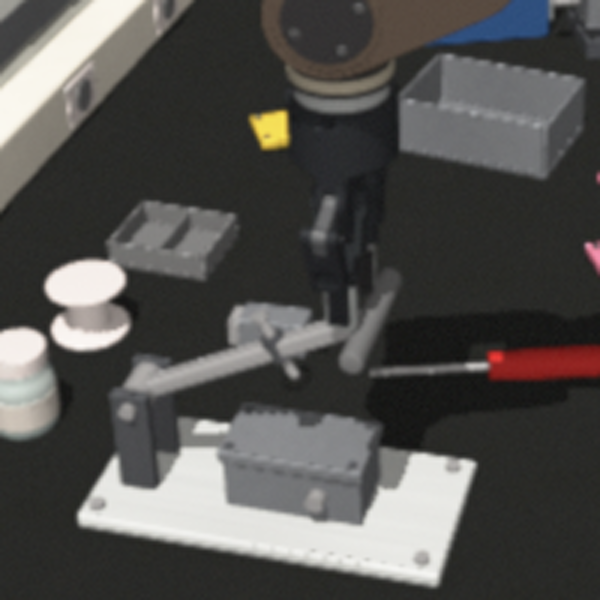

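The side crop shows the arm about 25–30° above level. The fingertips straddle it and bear on the crossbar's back and top, with the bar's centre at about crop (374,318).

Run:
```python
from h import *
c=load('s6')
o,d=ray(c,np.array([(374,318),(358,358),(391,280)])/3+190)
for y,dd in zip((.1905,.240,.141),d):
    P=o+dd*((y-o[1])/dd[1]); print(P, np.degrees(np.arctan2(P[2]-.088,.651-P[0])), np.hypot(P[2]-.088,.651-P[0]))
```

```text
[0.46354716 0.1905     0.18020984] 26.193012296796006 0.2089048093159468
[0.46112014 0.24       0.18141378] 26.195458375149965 0.2116140267144699
[0.46431231 0.141      0.18005361] 26.247389598919025 0.20814937222877428
```

Request:
send_rows:
  translation:
    - [0.22,0,0.34]
    - [0.22,0,0.34]
    - [0.15,0,0.34]
    - [0.15,0,0.34]
    - [0,0,0]
  rotation:
    - [0,0,0]
    - [0,0,0]
    - [0,0,0]
    - [0,0,0]
    - [0,0,0]
  grip: [40,40,40,40,40]

```text
time: 17.3
eef_pos: [0.4594, 0.1888, 0.1441]
tcp_rot: [-0.004, 1.0, -0.0, -0.002]
contact_force: [-0.6, -0.3, 3.1]
opening: 0.468
```

Request:
send_rows:
  translation:
    - [0.1,0,0.29]
    - [0.1,0,0.29]
    - [0.06,0,0.24]
    - [0.06,0,0.23]
    - [0,0,0]
  rotation:
    - [0,0,0]
    - [0,0,0]
    - [0,0,0]
    - [0,0,0]
    - [0,0,0]
  grip: [40,40,40,40,40]

```text
time: 17.92
eef_pos: [0.4507, 0.1888, 0.1133]
tcp_rot: [-0.004, 1.0, -0.0, -0.001]
contact_force: [-0.1, -1.5, 2.6]
opening: 0.474
```

Request:
send_rows:
  translation:
    - [0.03,0,0.2]
    - [0.02,0,0.15]
    - [0,0,0]
    - [0,0,0]
  rotation:
    - [0,0,0]
    - [0,0,0]
    - [0,0,0]
    - [0,0,0]
  grip: [40,40,40,40]

```text
time: 18.42
eef_pos: [0.4501, 0.1888, 0.1039]
tcp_rot: [-0.004, 1.0, -0.0, -0.0]
contact_force: [-0.4, -1.3, 4.8]
opening: 0.469
```

Run:
```python
from h import *
s=ctrl.get_state();print(s['eef_pos'],s['contact_force'])
c=shot('side','s7'); cr=c['image'][230:390,200:360]; cv2.imwrite('pics/s7c.png',cv2.resize(cr,(640,600),interpolation=cv2.INTER_CUBIC))
```

```text
[0.45005803 0.1888086  0.10389574] [-0.41878752 -1.29280619  4.84238325]
```

View pics/s7c.png

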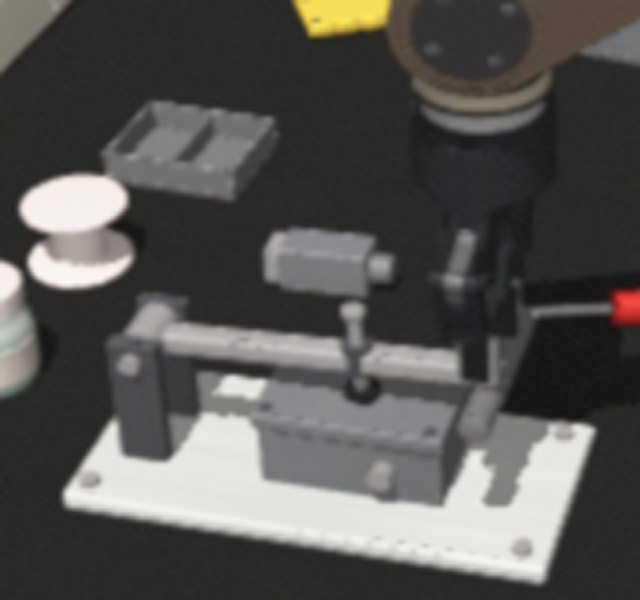

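The side crop shows the arm nearly level, the foot touching the lid, and the fingertips on the crossbar. The bar's near end is at about crop (478,422).

Run:
```python
from h import *
c=load('s7')
def xy(p,y):
    q=np.array([p])/[4,3.75]+[200,230]-.4; o,d=ray(c,q); P=o+d[0]*((y-o[1])/d[0][1]); return P
P=xy((478,420),.2455); print('bar end',P,np.degrees(np.arctan2(P[2]-.088,.651-P[0])))
a,b=xy((170,350),.1985),xy((455,376),.1985); print('arm lower/near edge',a,b,np.degrees(np.arctan2(b[2]-a[2],a[0]-b[0])))
```

```text
bar end [0.44082633 0.2455     0.10616383] 4.9393982612871214
arm lower/near edge [0.63442247 0.1985     0.08443017] [0.46663541 0.1985     0.09578032] 3.8699431123374204
```

Request:
send_rows:
  translation:
    - [0.02,0,0.13]
    - [0,0,0.13]
    - [0,0,0.1]
    - [0,0,0]
    - [0,0,0]
  rotation:
    - [0,0,0]
    - [0,0,0]
    - [0,0,0]
    - [0,0,0]
    - [0,0,0]
  grip: [40,40,40,40,40]

```text
time: 19.1
eef_pos: [0.45, 0.1888, 0.094]
tcp_rot: [-0.004, 1.0, -0.0, 0.001]
contact_force: [-2.4, -1.9, 8.4]
opening: 0.468
```

Run:
```python
from h import *
F=[]
for i in range(6):
    c=shot('side','s8' if i==5 else None); s=ctrl.get_state(); F.append(np.r_[s['eef_pos'],s['contact_force']])
print(np.mean(F,0).round(4),np.std(F,0).round(4))
cr=c['image'][230:390,200:360]; cv2.imwrite('pics/s8c.png',cv2.resize(cr,(640,600),interpolation=cv2.INTER_CUBIC))
```

```text
[ 0.45    0.1888  0.094  -1.4542 -1.5083  8.5113] [0.     0.     0.     0.4988 0.4334 0.3833]
```

View pics/s8c.png

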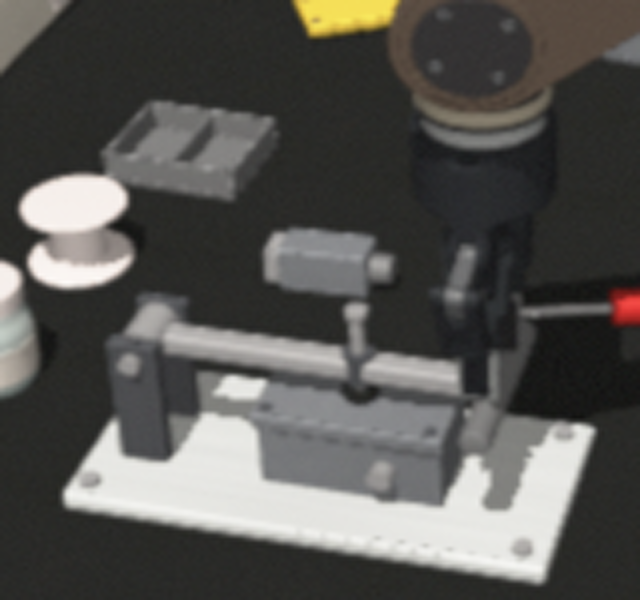

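The side crop shows the arm level by eye, the foot pressed in on the lid, and the fingers on the crossbar. The bar's near end is at about crop (480,437).

Run:
```python
from h import *
def xy(c,p,y):
    q=np.array([p])/[4,3.75]+[200,230]-.4; o,d=ray(c,q); return o+d[0]*((y-o[1])/d[0][1])
c=load('s8'); P=xy(c,(480,437),.2455); print('bar',P,np.degrees(np.arctan2(P[2]-.088,.651-P[0])))
# lower/upper arm edge by gradient at columns
for f in('s7','s8'):
    c=load(f); g=cv2.GaussianBlur(c['image'],(0,0),.6).astype(float).mean(2)
    for sgn,nm in((1,'top'),(-1,'bot')):
        pts=[]
        for u in list(range(246,284,2))+list(range(294,312,2)):
            yl=lambda u:(340+(u-242)*4*(.095 if f=='s7' else .13))/3.75+230
            v0=int(yl(u)); col=np.diff(g[v0-6:v0+9,u])*sgn; k=col.argmax(); pts.append((u,v0-6+k+.5))
        P=np.array([xy(c,((p[0]-200+.4)*4,(p[1]-230+.4)*3.75),.1985) for p in pts]); 
        m=np.polyfit(P[:,0],P[:,2],1); r=P[:,2]-np.polyval(m,P[:,0]); ok=abs(r)<.004; m=np.polyfit(P[ok,0],P[ok,2],1); print(f,nm,np.degrees(-np.arctan(m[0])),ok.sum())
```

```text
bar [0.44002159 0.2455     0.09423314] 1.6922516868387674
s7 top 3.1262692917977732 11
s7 bot 2.9754796644822297 28
s8 top 0.09543730396093274 9
s8 bot 0.32387637794997803 28
```

Request:
send_rows:
  translation:
    - [0,0,0.04]
    - [0,0,0]
    - [0,0,0]
    - [0,0,0]
  rotation:
    - [0,0,0]
    - [0,0,0]
    - [0,0,0]
    - [0,0,0]
  grip: [40,40,40,40]

```text
time: 19.9
eef_pos: [0.4501, 0.1888, 0.0929]
tcp_rot: [-0.004, 1.0, -0.0, 0.001]
contact_force: [-2.0, -2.3, 10.1]
opening: 0.471
```

Run:
```python
from h import *
s=ctrl.get_state();print(s['time'],s['eef_pos'],s['contact_force'])
ticket.sign_off()
```

```text
19.9 [0.45014983 0.18883417 0.09294698] [-2.00688489 -2.27133617 10.07384811]
the job is handed in; nothing more can be done
```

The lid is seated on the enclosure and released, and the hold-down arm is being held level on it with the fingers still on the crossbar. I handed the job in at 19.9 s of the 64 s.

- **Lid:** It was lowered into the mouth until contact, at 47 mm tool height, which is the height expected for fully home. After release, the side and wrist pictures showed it flush on the shell.
- **Arm:** The fingers straddled the arm and pushed the crossbar from behind, then from above, down its arc. In the last side picture the foot was pressed in on the lid. The arm's edges measured 0.1–0.3° above level, with about 8.5 N on the tool.
- **Last move:** I pressed about 1 mm further, to roughly level by calculation. I took no picture after that move. The final force was about 10 N up, against the 8 N given.
- **Disagreement:** A rougher estimate from the crossbar's end gave 1.7° above level. It had also read nearly 2° high in the previous picture, so I trusted the edge fit and the force instead.
- **Bystanders:** I did not touch any of them on purpose, and the ones visible in the later pictures looked undisturbed. I did not measure them.

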